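Cap the stacked parts trays

ROBOT

A 6-joint arm with a two-finger parallel gripper is mounted at the origin on a cart in front of the work surface, level with it; the furniture and walls round the work are solid. World frame = base frame: x ahead of the robot, y to its left, z up, the work surface at z = 0. Lengths are in m, angles in rad, forces in N, time in s.
With the tool pointing down it reaches from about 0.4 to 0.925 m from the base axis. Payload 12.5 kg.
Tool frame: the origin (TCP) lies at the very end of the fingers, on their centre line; the grasp point (between the pads) lies 19 mm behind it; z points along the fingers, y is the line along which they close (so a half turn about z gives the same grasp; the last joint's range is limited). The gripper opens to 95 mm and grips with 3 to 60 N. Pads are 20 mm wide; open, the fingers measure 119 mm over their backs; the gripper's body (75 mm by 180 mm) begins 59 mm behind the grasp point.
Start: joints at [-1.22, 0.491, 1.559, -0, 1.092, -0.106], TCP at [0.276, -0.561, 0.215] pointing down, gripper open.
Joint ranges: [-3.1, 3.1], [-0.84, 2.19], [0.05, 2.79], [-1.13, 4.28], [0.06, 2.93], [-2.69, 2.69]. Speed limits (rad/s): [2.22, 2.22, 2.79, 3.14, 3.14, 3.14].

INTERFACE

Orientations are given as a 3x3 rotation matrix whose columns are the frame's x, y, z axes.
In Python, from plant import * gives the robot as it stands.
- The arm moves only by the tool send_rows, never from a script. Its argument "series" is a list of rows, each a list of 7 numbers: the turn, a rotation vector about the world's x, y, z in units of pi rad (1.0 is pi rad), then the shift along the world's x, y, z in units of 300 mm (1.0 is 300 mm), then the opening, from 0 (shut) to 1 (fully open). In form: [[wx, wy, wz, tx, ty, tz, gripper], ...]. A call has 1 to 5 rows; each row is the pose to reach, as a shift and turn from the pose commanded when the call began, turning the shorter way round; what a row does not reach only later rows make up. A row lasts 1/12 s, in which the tool goes at most 41.7 mm and 7.16 degrees, less where a joint would pass 70% of its speed; a pose out of reach is approached as far as the arm can. A call with a number of a shift or a turn outside -1 to 1 is refused whole. A call with a gripper value outside its range is refused whole. The fingers move at their own pace and stop on an object; "squeeze" is the grip in N (left out, the last holds). Time passes only in rows, so rows that repeat a pose let the fingers close. It gives the time, the measured TCP pose, the force, the opening and the grip force at its end, in the units of the state.
- sense(): the state, without advancing time (a new reading comes with each control period).
- grab_frame(name): name is "scene" or "top" or "wrist"; returns the picture (420x560x3 uint8, red, green, blue); there is no depth.
- camera_params(name): a dict with "fx", "fy", "cx", "cy" (pixels), "extrinsics" (4x4, takes a point from world to camera coordinates); the wrist camera has in their place "hand_eye" (4x4, takes a point from camera to tool coordinates, whose origin is the TCP and whose axes are the flange's). Camera axes: x right, y up, looking along -z (the intrinsics and any distortion apply to the point x, -y, -z); pixel columns grow to the right and rows downward; lengths in m; the calibration is good to about 2 mm. A picture is of the moment at which its call begins: read the wrist's pose just before it. camera_params takes no time and is no camera call.
- finish_job(): hands the job in; it is judged then, once.
Trained networks look in the newest picture that a camera, given by its name, has taken for a name from the list of things; names that differ only in an ending like _2 or _b are one class to them, and where a whole thing is asked for, a point or a joint stands for the part that bears it (a point fixed in the world has none). Each returns a list of dicts, best first, with "score" (0 to 1); they miss things now and then, are a little off and sometimes report something else, mostly with a low value. They report only what shows in the picture. A call takes as long as a camera call.
- find_in(target, camera): "at" ([x, y, z] in m, in world coordinates, good to about 4 mm: the middle of the surface that is visible of it).
- trace(target, camera): "pixels" (420x560 bool, what is visible of it).
- mark_of(target, camera): "at" ([x, y, z] in m, in world coordinates, good to about 4 mm: a listed point, or the origin of a listed thing).
The state is a dict: "t": time; "q": joint angles; "joint_vel": joint speeds; "joint_torque": joint torques, N m; "tcp_pos": TCP position; "eef_rot": TCP orientation; "force": force on the tool from outside, world axes, zero at the start; "ft_torque": the same for the moment, N m; "gripper_width": opening from 0.0 (shut) to 1.0 (fully open); "gripper_force": force on a finger pad.
Only numpy, scipy, OpenCV 4.12 (cv2) and the standard library are available. Lean on these libraries where they do the work, as an engineer would, in place of code of your own. Each camera call takes 0.05 s, during which the arm holds its last target. There are 200 camera calls.

TASK

Put the lid with two cut-off corners on top of the stack of parts trays, its cut corners over the trays' cut corners, so that its skirt drops fully home round the rim and it sits level on the ledge. Let go of it there, and leave the square-cornered lid where it lies.

Things in the scene. Friction and masses are not known exactly. Their poses are not given: they have to be found in the camera images.
- tray_stack: two stacked grey parts trays, fixed, open on top, brass inserts inside; 128 mm (x) by 92 mm (y), both corners at the +x end cut off at 45 degrees (28 mm off each side). Origin: centre of that rectangle, on the table; z up. A flat ledge 60 mm above the origin runs round the top; inside it a rim stands up to 76 mm, its sloping outer faces leading a skirt home from up to 8 mm off.
- cut_lid: loose grey lid, 110 to 210 g, outline and cut corners (at +x) as the trays. Lies skirt down. Origin: centre of the 128 x 92 rectangle at the skirt's lower edge; z up. Flat top at 24 mm; on its middle a grip rib 60 mm long (x), 16 mm thick (y), top at 53 mm: pinch it along y. Home: skirt on the ledge, origin 60 mm above the trays' origin, axes along theirs, 3 mm play; fits only cut corners over cut corners.
- square_lid: bystander, to be left alone: loose grey plastic lid of another tray, longer and narrower, 148 mm (x) by 78 mm (y), four square corners, same height and same grip rib. Origin: centre, at the lower edge of its skirt.

How it is judged:
At the end, for the whole second after the job is handed in: The cut-cornered lid is at rest on the trays, cut corners over cut corners: centred within 12 mm, turned less than 10 degrees from the trays, level within 5 degrees, its skirt edge within 5 mm of the ledge's height; the square-cornered lid is within 30 mm of where it started (horizontal distance between cut_lid and tray_stack below 0.012 m and z of cut_lid in the frame of tray_stack between 0.055 and 0.065 m and angle between cut_lid's own z axis and vertical below 0.09 rad and angle between the x axis of cut_lid and the x axis of tray_stack, either way round below 0.175 rad and linear speed of cut_lid below 0.02 m/s and distance of square_lid from where it was at the start of the episode below 0.03 m); the robot touches nothing.
It also fails if it takes over 38 s, if anything falls off the work surface, if the arm or the gripper's body presses on something with over 40 N, if the wrist force passes 120 N, or if a joint passes its speed limit or range.

## Working session

There is one attempt and no reset: what is moved stays moved. The work goes in short steps, Python scripts to look and compute and a tool call to move; the robot and the scene stay as the last step left them, time stands still between calls to the robot, and variables do not carry over. Pictures are saved under pics/ and viewed, at most 10 in all, crops included, and the job is handed in when it is done.

Besides the shell and the picture viewer there is one more tool, called after "Emit:" by a JSON object that holds its "api" and its "payload". send_rows: Moves the arm, as the interface text tells. Shifts and turns lie within -1 to 1; 1 stands for 300 mm of shift or pi rad of turn. Its arguments: {"type":"object","properties":{"series":{"type":"array"},"squeeze":{"type":"number"}},"required":["series"]}

```bash
mkdir -p pics
cat > h.py <<'E'
from plant import *
import numpy as np, cv2
def snap(n,f):
    s=sense(); im=grab_frame(n); cv2.imwrite('pics/'+f,im[:,:,::-1]); return s,im
def cam(n,s=None):
    p=camera_params(n)
    if 'extrinsics' in p: E=np.array(p['extrinsics'])
    else:
        T=np.eye(4);T[:3,:3]=s['eef_rot'];T[:3,3]=s['tcp_pos'];E=np.linalg.inv(T@np.array(p['hand_eye']))
    return p,E
def proj(p,E,X):
    c=(E[:3,:3]@np.atleast_2d(X).T).T+E[:3,3]
    return np.c_[p['fx']*c[:,0]/-c[:,2]+p['cx'], p['fy']*c[:,1]/c[:,2]+p['cy']]
def onplane(p,E,uv,z):
    uv=np.atleast_2d(uv);d=np.c_[(uv[:,0]-p['cx'])/p['fx'],-(uv[:,1]-p['cy'])/p['fy'],-np.ones(len(uv))]@E[:3,:3]
    o=-E[:3,:3].T@E[:3,3]; return o+d*((z-o[2])/d[:,2])[:,None]
E
python3 - <<'E'
from h import *
np.set_printoptions(precision=3,suppress=True)
print(sense())
ims=[]
for n in ['top','scene']:
    s,im=snap(n,n+'0.png')
    print(n,camera_params(n))
    for t in ['tray_stack','cut_lid','square_lid']:
        for f in (find_in,mark_of):
            print(t,f.__name__,[(np.round(r['at'],3).tolist(),round(r['score'],2)) for r in f(t,n)[:3]])
E
```

```text
{'t': 0.0, 'q': array([-1.22 ,  0.492,  1.559, -0.   ,  1.092, -0.106]), 'joint_vel': array([-0.001, -0.003, -0.002,  0.   ,  0.002,  0.001]), 'joint_torque': array([ -0.002, -61.265, -25.819,   0.069,   0.048,  -0.   ]), 'tcp_pos': array([ 0.276, -0.561,  0.214]), 'eef_rot': array([[ 0.897,  0.441, -0.   ],
       [ 0.441, -0.897,  0.001],
       [ 0.   , -0.001, -1.   ]]), 'force': array([ 0.492, -0.337,  0.727]), 'ft_torque': array([-0.011, -0.034,  0.034]), 'gripper_force': 0.0, 'gripper_width': 0.9967692453291447}
top {'fx': 432.640139432721, 'fy': 432.640139432721, 'cx': 281.6524369728717, 'cy': 204.8494859678426, 'extrinsics': array([[-0.023, -1.   , -0.017,  0.025],
       [ 0.996, -0.025,  0.089, -0.528],
       [-0.089, -0.015,  0.996, -1.005],
       [ 0.   ,  0.   ,  0.   ,  1.   ]])}
tray_stack call [([0.56, -0.287, 0.06], 0.84)]
tray_stack call [([0.567, -0.289, -0.0], 0.96)]
cut_lid call [([0.501, 0.256, 0.026], 0.56)]
cut_lid call [([0.509, 0.259, -0.001], 0.81)]
square_lid call [([0.57, -0.03, 0.023], 0.89)]
square_lid call [([0.573, -0.03, -0.001], 0.91)]
scene {'fx': 529.3506043227894, 'fy': 529.3506043227894, 'cx': 274.24016300784905, 'cy': 211.05869911968978, 'extrinsics': array([[-0.804, -0.595,  0.008,  0.417],
       [ 0.417, -0.554,  0.721, -0.243],
       [-0.424,  0.583,  0.693, -0.998],
       [ 0.   ,  0.   ,  0.   ,  1.   ]])}
tray_stack call [([0.547, -0.259, 0.051], 0.83)]
tray_stack call [([0.568, -0.288, 0.0], 0.55)]
cut_lid call [([0.492, 0.273, 0.024], 0.91), ([0.559, -0.014, 0.022], 0.51)]
cut_lid call [([0.511, 0.262, 0.001], 0.85)]
square_lid call []
square_lid call [([0.57, -0.031, -0.001], 0.97)]
```

View pics/top0.png

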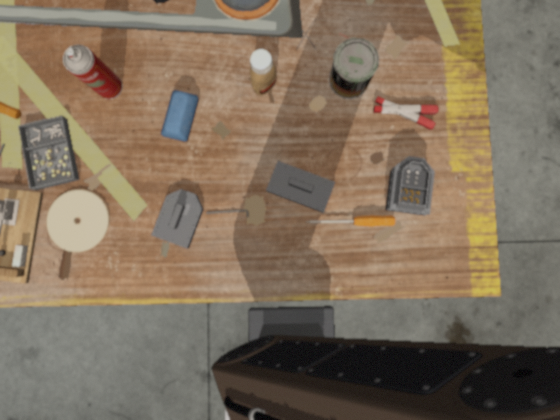

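View pics/scene0.png

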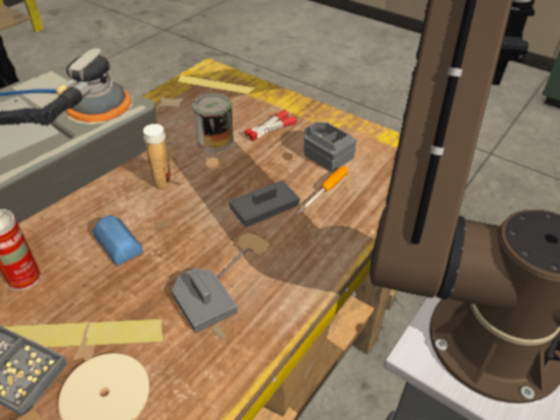

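The top view shows the cut lid at about (178,218) with its cut corners up (+x) and leaning right. The square lid is at (300,187) and the trays at (410,187), cut corners up. The scene view agrees: lid at (205,297), trays at (330,145). Next I fit poses to the traced masks in both views.

```bash
cat >> h.py <<'E'
from scipy.optimize import minimize
O=np.array([[-64,-46],[36,-46],[64,-18],[64,18],[36,46],[-64,46]])/1000
def box(o,z): return np.c_[o,np.full(len(o),z)]
RIB=np.array([[-30,-8],[30,-8],[30,8],[-30,8]])/1000
LID=[np.r_[box(O,0),box(O,.024)],np.r_[box(RIB,.024),box(RIB,.053)]]
TRAY=[np.r_[box(O,0),box(O,.060)],np.r_[box(O*.93,.06),box(O*.9,.076)]]
S=4
def render(parts,v,p,E):
    x,y,a,z=v; R=np.array([[np.cos(a),-np.sin(a),0],[np.sin(a),np.cos(a),0],[0,0,1]])
    m=np.zeros((420*S,560*S),np.uint8)
    for q in parts:
        uv=proj(p,E,q@R.T+[x,y,z]); h=cv2.convexHull(((uv+.5)*S).astype(np.float32))
        cv2.fillConvexPoly(m,np.round(h*16).astype(np.int32),255,shift=4)
    return cv2.resize(m,(560,420),interpolation=cv2.INTER_AREA)/255.
def fit(parts,views,x0,fz=False):
    def cost(v):
        w=v if fz else np.r_[v,x0[3]]
        return sum(np.abs(render(parts,w,p,E)-m).sum()/m.sum() for p,E,m in views)/len(views)
    n=4 if fz else 3; best=None
    for da in (-.3,0,.3):
        s=np.array(x0[:n],float); s[2]+=da
        sim=np.vstack([s]+[s+np.eye(n)[i]*[.01,.01,.15,.008][i] for i in range(n)])
        r=minimize(cost,s,method='Nelder-Mead',options=dict(initial_simplex=sim,maxiter=150,xatol=1e-4,fatol=1e-4))
        if best is None or r.fun<best.fun: best=r
    return best
E
python3 - <<'E'
from h import *
np.set_printoptions(precision=4,suppress=True)
V={}
for n in ['top','scene']:
    p,E=cam(n)
    grab_frame(n)
    for t in ['cut_lid','tray_stack']:
        r=trace(t,n)
        for k in r: 
            ys,xs=np.nonzero(k['pixels']); print(n,t,round(k['score'],2),xs.mean().round(),ys.mean().round(),len(xs))
        if r: V.setdefault(t,[]).append((p,E,r[0]['pixels'].astype(float)))
for t,parts,x0 in (('cut_lid',LID,[.510,.260,-.2,0]),('tray_stack',TRAY,[.567,-.289,-.05,0])):
    for w in [V[t][:1],V[t][1:],V[t]]:
        r=fit(parts,w,x0,len(w)>1); print(t,r.x,r.fun)
E
```

```text
top cut_lid 0.84 178.0 218.0 1992
top tray_stack 0.92 410.0 186.0 2366
scene cut_lid 0.94 203.0 299.0 2736
scene tray_stack 0.9 328.0 146.0 1891
cut_lid [ 0.5084  0.2611 -0.374 ] 0.03632372627765966
cut_lid [ 0.5041  0.2631 -0.3655] 0.02798990941405802
cut_lid [ 0.5076  0.2617 -0.3658 -0.0043] 0.03952190772032056
tray_stack [ 0.5685 -0.2889 -0.166 ] 0.04221404538146619
tray_stack [ 0.5642 -0.2859 -0.2721] 0.13982849617901097
tray_stack [ 0.5701 -0.2937 -0.1671 -0.0147] 0.07607942541492986
```

```bash
python3 -c "
from plant import *
print(camera_params('wrist'))"
```

```text
{'fx': 378.0689852478009, 'fy': 378.0689852478009, 'cx': 282.3842449233237, 'cy': 207.98578248860554, 'hand_eye': array([[-4.24850812e-05,  9.72032470e-01,  2.34846492e-01,
         6.53425845e-02],
       [ 9.99999999e-01,  4.21815887e-05,  6.31564583e-06,
         8.99711133e-04],
       [-3.76718529e-06,  2.34846492e-01, -9.72032471e-01,
        -1.70046735e-01],
       [ 0.00000000e+00,  0.00000000e+00,  0.00000000e+00,
         1.00000000e+00]])}
```

Emit:
{"api": "send_rows", "payload": {"series": [[0,0,-0.2,0.35,0.4,0.4,1],[0,0,-0.2,0.35,0.4,0.4,1],[0,0,-0.2,0.35,0.4,0.4,1],[0,0,-0.2,0.35,0.4,0.4,1],[0,0,-0.2,0.35,0.4,0.4,1]]}}

```text
t: 1.42
tcp_pos: [0.3819, -0.4392, 0.3369]
eef_rot: [[0.985, -0.173, 0.001], [-0.173, -0.985, -0.001], [0.001, 0.001, -1.0]]
force: [0.1, 0.0, -0.4]
gripper_width: 1.001
gripper_force: 0.0
```

Emit:
{"api": "send_rows", "payload": {"series": [[0,0,0,0.6,0.4,0,1],[0,0,0,0.6,0.4,0,1],[0,0,0,0.6,0.4,0,1],[0,0,0,0.6,0.4,0,1],[0,0,0,0.6,0.4,0,1]]}}

```text
t: 1.83
tcp_pos: [0.5555, -0.3238, 0.3349]
eef_rot: [[0.986, -0.167, 0.0], [-0.167, -0.986, -0.0], [0.0, 0.0, -1.0]]
force: [0.5, -0.8, -1.1]
gripper_width: 1.001
gripper_force: 0.0
```

```bash
cat > w.py <<'E'
from h import *
import sys,pickle
np.set_printoptions(precision=4,suppress=True)
t,x0,tag=sys.argv[1],eval(sys.argv[2]),sys.argv[3]
parts=LID if t=='cut_lid' else TRAY
s,im=snap('wrist',tag+'.png'); p,E=cam('wrist',s)
print(s['tcp_pos'],s['q'],s['force'])
print([(np.round(k['at'],4),round(k['score'],2)) for k in mark_of(t,'wrist')])
r=trace(t,'wrist'); f='v_'+t+'.pkl'
try: L=pickle.load(open(f,'rb'))
except Exception: L=[]
if r:
    m=r[0]['pixels'].astype(float); L.append((p,E,m)); pickle.dump(L,open(f,'wb'))
    b=fit(parts,L[-1:],x0); print('one',b.x,b.fun)
    if len(L)>1: c=fit(parts,L,x0,True); print('all',c.x,c.fun)
    o=im[:,:,::-1].copy(); e=(render(parts,list(b.x)+[x0[3]],p,E)>.5).astype(np.uint8)
    for mm,col in ((e,(0,255,0)),(m.astype(np.uint8),(0,0,255))):
        cs,_=cv2.findContours(mm,cv2.RETR_EXTERNAL,cv2.CHAIN_APPROX_NONE); cv2.drawContours(o,cs,-1,col,1)
    cv2.imwrite('pics/'+tag+'_o.png',o)
E
python3 w.py tray_stack [.5685,-.289,-.17,0] tr1
```

```text
[ 0.5555 -0.3238  0.3349] [-0.6304  0.4308  1.3381 -0.0001  1.3723  1.1086] [ 0.4861 -0.8065 -1.0589]
[(array([ 0.5639, -0.291 ,  0.0035]), 0.59)]
one [ 0.5661 -0.2882 -0.1665] 0.01269798076002439
```

View pics/tr1_o.png

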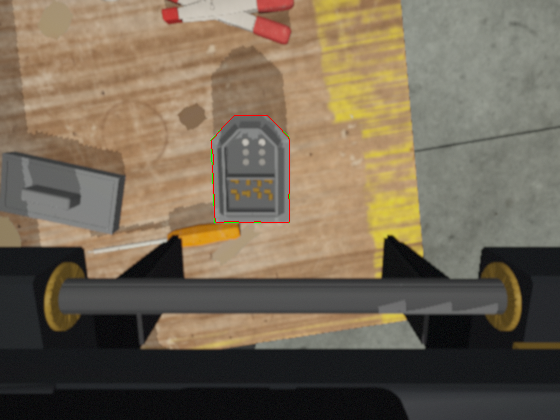

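Emit:
{"api": "send_rows", "payload": {"series": [[0,0,-0.06,0.0,0.5,0,1],[0,0,-0.06,0.0,0.5,0,1],[0,0,-0.06,0.0,0.5,0,1],[0,0,-0.06,0.0,0.5,0,1]]}}

```text
t: 2.32
tcp_pos: [0.5528, -0.1732, 0.335]
eef_rot: [[0.937, -0.35, -0.0], [-0.35, -0.937, 0.0], [-0.0, -0.0, -1.0]]
force: [0.7, -0.1, 0.0]
gripper_width: 1.003
gripper_force: 0.0
```

```bash
python3 w.py tray_stack [.5661,-.288,-.167,0] tr2
```

```text
[ 0.5528 -0.1732  0.335 ] [-0.4177  0.3275  1.4984  0.0002  1.3157  1.5104] [ 0.7141 -0.0758  0.043 ]
[(array([ 0.5651, -0.2833,  0.0023]), 0.65)]
one [ 0.5658 -0.289  -0.1597] 0.030581729384949817
all [ 0.5659 -0.2885 -0.1652 -0.0006] 0.022560386206217854
```

The overlay matches the trays' outline closely, centred at (251,168) with the cut corners up. Two views agree: (0.566, -0.2885), yaw -0.166, z about 0. Next is the lid.

Emit:
{"api": "send_rows", "payload": {"series": [[0,0,0,-0.15,1,0,1],[0,0,0,-0.15,1,0,1],[0,0,0,-0.15,1,0,1],[0,0,0,-0.15,1,0,1],[0,0,0,-0.15,1,0,1]]}}

```text
t: 2.88
tcp_pos: [0.5228, 0.0304, 0.3347]
eef_rot: [[0.936, -0.352, 0.0], [-0.352, -0.936, -0.0], [0.0, 0.0, -1.0]]
force: [0.2, 0.0, -0.0]
gripper_width: 1.001
gripper_force: 0.0
```

Emit:
{"api": "send_rows", "payload": {"series": [[0,0,0,-0.05,0.6,-0.2,1],[0,0,0,-0.05,0.6,-0.2,1],[0,0,0,-0.05,0.6,-0.2,1],[0,0,0,-0.05,0.6,-0.2,1],[0,0,0,-0.05,0.6,-0.2,1]]}}

```text
t: 3.3
tcp_pos: [0.5079, 0.2121, 0.2733]
eef_rot: [[0.937, -0.35, -0.001], [-0.35, -0.937, -0.0], [-0.001, 0.001, -1.0]]
force: [1.0, -0.8, -1.2]
gripper_width: 1.0
gripper_force: 0.0
```

```bash
python3 w.py cut_lid [.5076,.2617,-.367,0] l1
```

```text
[0.5079 0.2121 0.2733] [0.2755 0.3282 1.6628 0.0001 1.1518 2.2033] [ 0.9509 -0.7767 -1.2444]
[(array([ 0.5059,  0.2592, -0.0012]), 0.7)]
one [ 0.5079  0.2604 -0.3615] 0.020676118372008723
```

Emit:
{"api": "send_rows", "payload": {"series": [[0,0,0,0,0.16,-0.41,1],[0,0,0,0,0.16,-0.41,1],[0,0,0,0,0.16,-0.41,1],[0,0,0,0,0.16,-0.41,1],[0,0,0,0,0.16,-0.41,1]]}}

```text
t: 3.87
tcp_pos: [0.5082, 0.2572, 0.1502]
eef_rot: [[0.937, -0.35, -0.004], [-0.35, -0.937, -0.002], [-0.003, 0.003, -1.0]]
force: [0.5, -0.1, 0.6]
gripper_width: 1.0
gripper_force: 0.0
```

```bash
python3 w.py cut_lid [.5079,.2604,-.362,0] l2
```

```text
[0.5082 0.2572 0.1502] [ 0.3527  0.4883  1.7657 -0.0004  0.8916  2.2813] [ 0.4914 -0.0846  0.5999]
[(array([0.5083, 0.2619, 0.0049]), 0.92)]
one [ 0.5081  0.2603 -0.3728] 0.014677283094367981
all [ 0.5078  0.2604 -0.3713 -0.0017] 0.016122366321101603
```

View pics/l2_o.png

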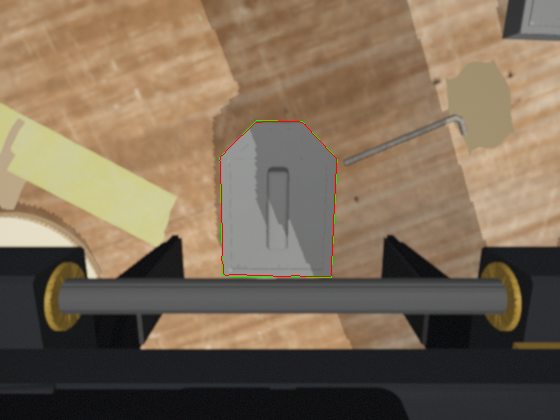

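The lid outline fits: its rib is centred at (278,208), upright in the image and midway between the fingers. Its height from two views is about 0. Descending.

Emit:
{"api": "send_rows", "payload": {"series": [[0,0,-0.004,0,0,-0.13,1],[0,0,-0.004,0,0,-0.24,1],[0,0,-0.004,0,0,-0.32,1],[0,0,-0.004,0,0,-0.38,1],[0,0,-0.004,0,0,-0.4,1]]}}

```text
t: 4.43
tcp_pos: [0.5087, 0.2578, 0.0313]
eef_rot: [[0.932, -0.362, -0.0], [-0.362, -0.932, -0.0], [0.0, 0.0, -1.0]]
force: [-0.8, -0.1, -0.4]
gripper_width: 1.002
gripper_force: 0.0
```

Emit:
{"api": "send_rows", "payload": {"series": [[0,0,0,0,0,0,1]]}}

```text
t: 4.52
tcp_pos: [0.5088, 0.2581, 0.0322]
eef_rot: [[0.932, -0.362, 0.0], [-0.362, -0.932, 0.0], [0.0, -0.0, -1.0]]
force: [-0.8, 0.0, 0.5]
gripper_width: 0.996
gripper_force: 0.0
```

Emit:
{"api": "send_rows", "payload": {"series": [[0,0,0,0,0.007,-0.008,1],[0,0,0,0,0.007,-0.008,0],[0,0,0,0,0.007,-0.008,0],[0,0,0,0,0.007,-0.008,0],[0,0,0,0,0.007,-0.008,0]], "squeeze": 35}}

```text
t: 4.93
tcp_pos: [0.5084, 0.2609, 0.03]
eef_rot: [[0.933, -0.361, 0.001], [-0.361, -0.933, 0.0], [0.001, -0.001, -1.0]]
force: [-0.4, 0.3, 0.4]
gripper_width: 0.773
gripper_force: 0.0
```

Emit:
{"api": "send_rows", "payload": {"series": [[0,0,0,0,0,0,0],[0,0,0,0,0,0,0],[0,0,0,0,0,0,0],[0,0,0,0,0,0,0],[0,0,0,0,0,0,0]]}}

```text
t: 5.35
tcp_pos: [0.5081, 0.2608, 0.0292]
eef_rot: [[0.933, -0.361, -0.0], [-0.361, -0.933, -0.0], [-0.0, 0.0, -1.0]]
force: [-0.9, -0.7, 0.2]
gripper_width: 0.423
gripper_force: 0.0
```

Emit:
{"api": "send_rows", "payload": {"series": [[0,0,0,0,0,0,0],[0,0,0,0,0,0,0],[0,0,0,0,0,0,0],[0,0,0,0,0,0,0],[0,0,0,0,0,0,0]]}}

```text
t: 5.77
tcp_pos: [0.5082, 0.2608, 0.0293]
eef_rot: [[0.933, -0.361, 0.0], [-0.361, -0.933, -0.0], [0.0, 0.0, -1.0]]
force: [0.5, 0.4, -1.1]
gripper_width: 0.168
gripper_force: 35.0
```

Emit:
{"api": "send_rows", "payload": {"series": [[0,0,0,0,0,0,0],[0,0,0,0,0,0.05,0],[0,0,0,0,0,0.15,0],[0,0,0,0,0,0.28,0],[0,0,0,0,0,0.4,0]]}}

```text
t: 6.18
tcp_pos: [0.5077, 0.2606, 0.1504]
eef_rot: [[0.933, -0.361, -0.001], [-0.361, -0.933, -0.001], [-0.001, 0.001, -1.0]]
force: [1.0, 0.2, -1.9]
gripper_width: 0.166
gripper_force: 35.0
```

Emit:
{"api": "send_rows", "payload": {"series": [[0,0,0,0,0,0.1,0],[0,0,0,0,0,0.2,0],[0,0,0,0,0,0.26,0],[0,0,0,0,0,0.3,0],[0,0,0,0,0,0.3,0]]}}

```text
t: 6.6
tcp_pos: [0.5088, 0.261, 0.2418]
eef_rot: [[0.933, -0.361, 0.004], [-0.361, -0.933, 0.001], [0.003, -0.003, -1.0]]
force: [0.1, 0.9, -1.9]
gripper_width: 0.166
gripper_force: 35.0
```

Run:
```python
from h import *
s=sense();print(s['tcp_pos'],s['gripper_width'],s['gripper_force'],s['force'],s['ft_torque'],s['q'])
s,im=snap('wrist','held.png')
```

```text
[0.50876939 0.26104016 0.24180725] 0.16606516084449252 34.99877393245697 [ 0.13280899  0.91206082 -1.896738  ] [0.05168402 0.08899435 0.0550289 ] [ 3.58592606e-01  3.86620885e-01  1.65981712e+00 -8.37387951e-05
  1.09103806e+00  2.29863527e+00]
```

View pics/held.png

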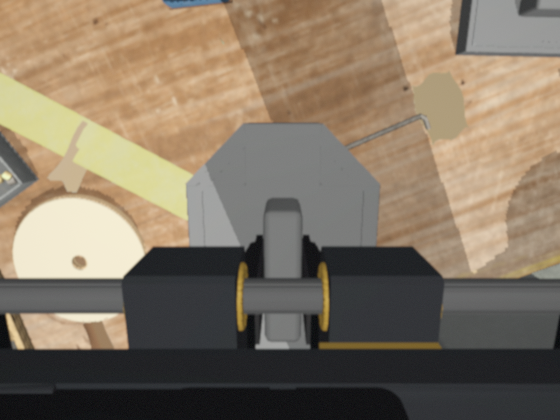

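The lid is held by the rib, rib at (283,265). Its front edge is level at row 124 and its sides are symmetric (187 to 378) about the image centre, so it hangs square in the tool. Carrying it over the trays.

Emit:
{"api": "send_rows", "payload": {"series": [[0,0,0.03,0.05,-0.08,0,0],[0,0,0.03,0.05,-0.2,0,0],[0,0,0.03,0.05,-0.32,0,0],[0,0,0.03,0.05,-0.44,0,0],[0,0,0.03,0.05,-0.56,0,0]]}}

```text
t: 7.07
tcp_pos: [0.5223, 0.0912, 0.2376]
eef_rot: [[0.963, -0.271, -0.002], [-0.271, -0.963, -0.0], [-0.002, 0.001, -1.0]]
force: [1.9, -0.1, -0.9]
gripper_width: 0.169
gripper_force: 35.0
```

Emit:
{"api": "send_rows", "payload": {"series": [[0,0,0.02,0.05,-0.12,0,0],[0,0,0.02,0.05,-0.24,0,0],[0,0,0.02,0.05,-0.36,0,0],[0,0,0.02,0.05,-0.48,0,0],[0,0,0.02,0.05,-0.6,0,0]]}}

```text
t: 7.48
tcp_pos: [0.5373, -0.0889, 0.2377]
eef_rot: [[0.978, -0.211, -0.002], [-0.211, -0.978, 0.001], [-0.002, -0.0, -1.0]]
force: [0.8, -0.0, -1.2]
gripper_width: 0.17
gripper_force: 35.0
```

Emit:
{"api": "send_rows", "payload": {"series": [[0,0,0.015,0.09,-0.12,0,0],[0,0,0.015,0.09,-0.24,0,0],[0,0,0.015,0.09,-0.34,0,0],[0,0,0.015,0.09,-0.42,0,0],[0,0,0.015,0.09,-0.46,0,0]]}}

```text
t: 7.9
tcp_pos: [0.5645, -0.2278, 0.2372]
eef_rot: [[0.986, -0.166, -0.002], [-0.166, -0.986, 0.001], [-0.002, -0.0, -1.0]]
force: [0.4, 1.1, -1.7]
gripper_width: 0.167
gripper_force: 35.0
```

Emit:
{"api": "send_rows", "payload": {"series": [[0,0,0,0,-0.1,0,0],[0,0,0,0,-0.18,-0.1,0],[0,0,0,0,-0.205,-0.2,0],[0,0,0,0,-0.205,-0.3,0],[0,0,0,0,-0.205,-0.34,0]]}}

```text
t: 8.32
tcp_pos: [0.5633, -0.2856, 0.1324]
eef_rot: [[0.986, -0.165, -0.006], [-0.165, -0.986, 0.004], [-0.006, -0.003, -1.0]]
force: [0.0, 0.5, -1.2]
gripper_width: 0.168
gripper_force: 35.0
```

Emit:
{"api": "send_rows", "payload": {"series": [[0,0,0,0,0,0,0],[0,0,0,0,0,0,0]]}}

```text
t: 8.48
tcp_pos: [0.5654, -0.2861, 0.1373]
eef_rot: [[0.987, -0.164, -0.001], [-0.164, -0.987, 0.0], [-0.001, -0.0, -1.0]]
force: [-0.6, 0.6, -1.2]
gripper_width: 0.164
gripper_force: 35.0
```

Run:
```python
from h import *
s=sense();print(s['tcp_pos'],np.arctan2(s['eef_rot'][1,0],s['eef_rot'][0,0]),s['gripper_width'],s['force'])
a,im=snap('scene','sc1.png'); b,t=snap('top','top1.png')
w,i3=snap('wrist','w1.png')
c=np.hstack([im[60:240,220:460],t[110:290,300:540]])
cv2.imwrite('pics/c1.png',cv2.resize(c[:,:,::-1],None,fx=1.66,fy=1.66,interpolation=cv2.INTER_CUBIC))
```

```text
[ 0.56540361 -0.2860504   0.13733628] -0.16435986907746034 0.1636728408758217 [-0.62468228  0.57121593 -1.21488588]
```

View pics/c1.png

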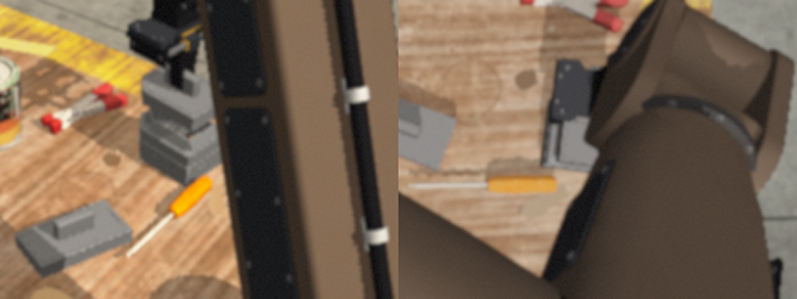

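View pics/w1.png

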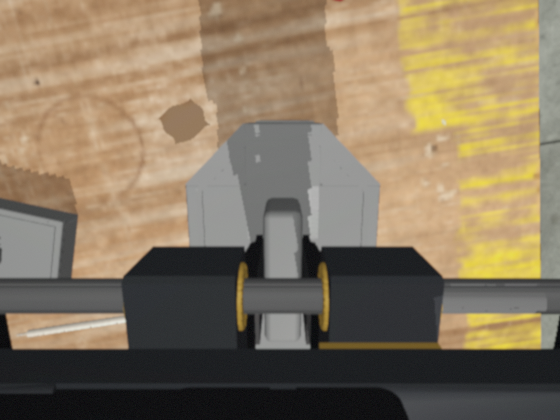

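In the scene crop the lid hangs level and square just above the trays, at about (180,105) over (180,140). The wrist view shows it unmoved in the grip, with its outline hiding the trays. Lowering slowly.

Emit:
{"api": "send_rows", "payload": {"series": [[0,0,0,0.001,-0.008,-0.03,0],[0,0,0,0.001,-0.008,-0.06,0],[0,0,0,0.001,-0.008,-0.08,0],[0,0,0,0.001,-0.008,-0.1,0],[0,0,0,0.001,-0.008,-0.11,0]]}}

```text
t: 9.05
tcp_pos: [0.5651, -0.2889, 0.103]
eef_rot: [[0.986, -0.164, -0.001], [-0.164, -0.986, 0.001], [-0.001, -0.0, -1.0]]
force: [-0.3, -0.2, -1.3]
gripper_width: 0.165
gripper_force: 35.0
```

Emit:
{"api": "send_rows", "payload": {"series": [[0,0,0,0,0,-0.01,0],[0,0,0,0,0,-0.02,0],[0,0,0,0,0,-0.03,0],[0,0,0,0,0,-0.035,0],[0,0,0,0,0,-0.04,0]]}}

```text
t: 9.47
tcp_pos: [0.5655, -0.2892, 0.0921]
eef_rot: [[0.986, -0.164, 0.0], [-0.164, -0.986, -0.0], [0.0, 0.0, -1.0]]
force: [0.2, -0.0, -1.4]
gripper_width: 0.171
gripper_force: 35.0
```

No contact, and already below the rim. A little further, until it bears on the ledge.

Emit:
{"api": "send_rows", "payload": {"series": [[0,0,0,0,0,-0.004,0],[0,0,0,0,0,-0.008,0],[0,0,0,0,0,-0.01,0],[0,0,0,0,0,-0.01,0]]}}

```text
t: 9.8
tcp_pos: [0.5655, -0.2892, 0.0893]
eef_rot: [[0.986, -0.164, 0.0], [-0.164, -0.986, -0.0], [0.0, 0.0, -1.0]]
force: [-0.6, 0.2, -0.6]
gripper_width: 0.167
gripper_force: 35.0
```

Emit:
{"api": "send_rows", "payload": {"series": [[0,0,0,0,0,0,0],[0,0,0,0,0,0,0]]}}

```text
t: 9.97
tcp_pos: [0.5655, -0.2891, 0.0893]
eef_rot: [[0.986, -0.164, 0.0], [-0.164, -0.986, -0.0], [0.0, 0.0, -1.0]]
force: [0.2, 0.0, -1.0]
gripper_width: 0.166
gripper_force: 35.0
```

Emit:
{"api": "send_rows", "payload": {"series": [[0,0,0,0,0,-0.004,0],[0,0,0,0,0,-0.004,0],[0,0,0,0,0,-0.004,0]]}}

```text
t: 10.22
tcp_pos: [0.5655, -0.2892, 0.0892]
eef_rot: [[0.986, -0.164, 0.001], [-0.164, -0.986, -0.001], [0.001, 0.0, -1.0]]
force: [-3.3, 2.1, 9.1]
gripper_width: 0.167
gripper_force: 35.0
```

It bears on the ledge at exactly 60 mm above the grasp height. Releasing.

Emit:
{"api": "send_rows", "payload": {"series": [[0,0,0,0,0,0.002,0.6],[0,0,0,0,0,0.002,0.6],[0,0,0,0,0,0.002,0.6],[0,0,0,0,0,0.002,0.6],[0,0,0,0,0,0.002,0.6]]}}

```text
t: 10.63
tcp_pos: [0.5654, -0.2891, 0.0885]
eef_rot: [[0.986, -0.164, -0.0], [-0.164, -0.986, -0.0], [-0.0, 0.0, -1.0]]
force: [0.3, 0.5, -0.2]
gripper_width: 0.462
gripper_force: 0.0
```

Emit:
{"api": "send_rows", "payload": {"series": [[0,0,0,0,0,0.03,0.6],[0,0,0,0,0,0.1,0.6],[0,0,0,0,0,0.22,0.6],[0,0,0,0,0,0.35,0.6],[0,0,0,0,0,0.47,0.6]]}}

```text
t: 11.05
tcp_pos: [0.5653, -0.289, 0.2322]
eef_rot: [[0.986, -0.164, 0.0], [-0.164, -0.986, -0.0], [0.0, 0.0, -1.0]]
force: [0.8, -0.1, -0.1]
gripper_width: 0.599
gripper_force: 0.0
```

Emit:
{"api": "send_rows", "payload": {"series": [[0,0,0,0,0,0.13,0.6],[0,0,0,0,0,0.26,0.6],[0,0,0,0,0,0.33,0.6],[0,0,0,0,0,0.33,0.6],[0,0,0,0,0,0.33,0.6]]}}

```text
t: 11.47
tcp_pos: [0.5654, -0.2891, 0.3301]
eef_rot: [[0.986, -0.164, 0.002], [-0.164, -0.986, -0.001], [0.002, 0.001, -1.0]]
force: [0.9, -0.4, -1.2]
gripper_width: 0.602
gripper_force: 0.0
```

```bash
rm v_cut_lid.pkl; python3 w.py cut_lid [.566,-.289,-.166,.06] end
python3 - <<'E'
from h import *
a,im=snap('scene','sc2.png'); w=cv2.imread('pics/end_o.png')
c=np.hstack([cv2.resize(im[60:240,220:460,::-1],(400,300)),cv2.resize(w,(400,300))])
cv2.imwrite('pics/c2.png',c)
grab_frame('top')
print([(k['at'],k['score']) for k in mark_of('square_lid','top')],[(k['at'],k['score']) for k in mark_of('cut_lid','scene')])
E
```

```text
[ 0.5654 -0.2891  0.3301] [-0.5766  0.4193  1.3689 -0.0001  1.351   1.1593] [ 0.8757 -0.4458 -1.1795]
[(array([ 0.5633, -0.2869,  0.0615]), 0.86)]
one [ 0.5652 -0.2899 -0.166 ] 0.018033018772606945
[([0.5722, -0.0305, -0.004], 0.94)] [([0.5645, -0.2882, 0.0576], 0.63)]
```

View pics/c2.png

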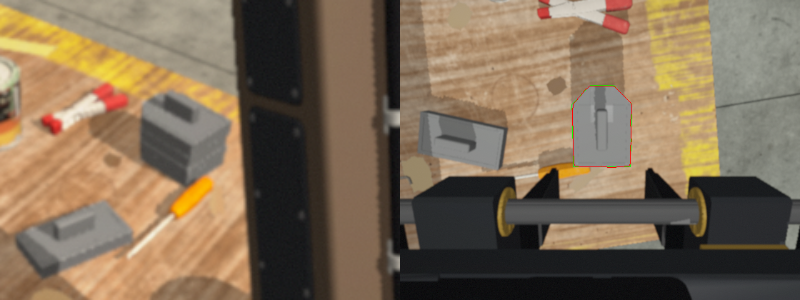

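The lid sits flush and level on the trays: (185,125) in the scene crop, (602,125) in the wrist view. The cut corners coincide, the gripper is clear, and the square lid has not moved.

```bash
python3 -c "
from plant import *
print(finish_job())"
```

```text
the job is handed in; nothing more can be done
None
```

The cut-cornered lid is home on the trays, level and within about 2 mm of centre by the last camera check, released with the gripper clear; the square lid is where it was, and the job is handed in (no verdict returned).

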